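# Hang the check-source bin on the louvre rail and slide it home

### The job

Lift the yellow bin with the two check sources over the blue rail of the louvred panel and lower it so that its back lip drops behind the rail and carries its weight, hanging it on the free stretch of rail a few centimetres clear of the red stop. Then, with the bin still hooked, slide it along the rail up to the stop and press it lightly, with about 8 newtons, against the rubber buffer for a moment, and let go. Work gently: no hard knocks or pushes on panel or stop, keep both sources in the bin, and leave the tub and the cup where they are.

Things in the scene. Friction and masses are not known exactly. Their poses are not given: they have to be found in the camera images.
- bin: Yellow open parts bin, 110 (x, front to back) x 52 (y) x 60 (z) mm, 0.2 to 0.3 kg, upright. Origin: centre of the underside; +x is its back, with the lip. Parallel side walls, 3 mm thick, 60 mm high from x = -31 to +55 mm (28 mm high in front): pinch it across y over the outside, near x = -5. Hung and let go it leans back up to 5 degrees.
- bin_lip (a point): Middle of the lower edge of the bin's lip, at (68, 0, 38) mm in the bin's frame. At the top of the back wall (outer face x = 55) a flange 52 mm wide, underside at z = 56, runs back to x = 70; from it the lip, 4 mm thick (x = 66 to 70), hangs down to z = 38. Gap between back wall and lip: 11 mm.
- panel: Fixed grey louvred panel, 340 mm wide (y), 190 mm high. Origin: desk level, in the front face of the sheet, middle of the width; -x points out of the front, y along the rail. The sheet above the rail is plain: the lip can feel for it. A black back-rest strip at z = 98 to 110 mm stands out to x = -15.5. Hang the bin with its axes parallel to these.
- rail (a point): Middle of the top edge of the blue rail, at (-10, 0, 150) mm in the panel's frame. The rail is an upright blade, x = -12 to -8, y = -160 to +160, with a slot 8 mm wide, 26 mm deep between it and the sheet. The lip goes in the slot, the flange rests on the blade: the bin's origin is then near z = 94, x = -71 to -74 in the panel's frame.
- stop: Fixed red end stop on the rail, 34 (x) x 30 (y) x 50 (z) mm, with a black thumb screw 12 mm high on top. Origin: 120 mm above the desk, in the plane of the sheet's front, middle of its width; axes as the panel's. It spans x = -36 to -2 mm. A rubber buffer 16 mm across sticks out of its -y side; the free rail is on that side.
- buffer_face (a point): Nominal centre of the buffer's front face, at (-26, -27, 20) mm in the stop's frame. The buffer is screwed in or out: the true face is up to 9 mm nearer to or farther from the stop along y, which is not measured: find it by feel. It is stiff and does not give. The bin's +y side wall (26 mm from its middle) meets it.
- orange_source: Orange disc source, 25 mm across, 7 mm high, loose on the bin's floor (front). Origin: centre of its underside.
- blue_source: Blue disc source, 25 mm across, 7 mm high, loose on the bin's floor (back). Origin: centre of its underside.
- soil_tub: White lidded tub with yellow label, 131 mm across, 90 mm high, bystander. Origin: centre of its underside.
- cup: White cup with markers, 88 mm across, 134 mm high, bystander. Origin: centre of its underside.
Not all that is in view belongs to the job. There is more than one size of the bin; the one meant has the size given above.

How it is judged:
On the way, in this order (a step that is already met when the one before it is completed fails the run):
1. the bin's lip is behind the rail, the bin bears on the panel, and its side is more than 20 mm from the buffer's nominal face (x of bin_lip in the frame of panel between -0.012 and 0.003 m and z of bin_lip in the frame of panel between 0.12 and 0.143 m and contact force between bin and panel above 0.5 N and y of bin in the frame of buffer_face below -0.046 m), for 0.2 s.
2. still hooked, the bin is pressed against the stop's buffer with more than 4 N (x of bin_lip in the frame of panel between -0.012 and 0.003 m and z of bin_lip in the frame of panel between 0.12 and 0.143 m and contact force between bin and stop above 4 N), for 0.2 s.
At the end, for the whole second after the job is handed in: The bin hangs at rest, lip in the rail's slot (lower edge 7 to 30 mm below the rail's top), tilted under 10 degrees, square to the panel within 10 degrees, its side within 11 mm of the buffer's nominal face, both sources inside it (x of bin_lip in the frame of panel between -0.012 and 0.003 m and z of bin_lip in the frame of panel between 0.12 and 0.143 m and y of bin in the frame of buffer_face between -0.037 and -0.014 m and angle between bin's own z axis and vertical below 0.17 rad and angle between the x axis of bin and the x axis of panel, either way round below 0.17 rad and linear speed of bin below 0.02 m/s and contact force between bin and panel above 0.5 N and x of orange_source in the frame of bin between -0.055 and 0.055 m and y of orange_source in the frame of bin between -0.026 and 0.026 m and z of orange_source in the frame of bin between -0.01 and 0.05 m and x of blue_source in the frame of bin between -0.055 and 0.055 m and y of blue_source in the frame of bin between -0.026 and 0.026 m and z of blue_source in the frame of bin between -0.01 and 0.05 m); the robot touches nothing.
It fails at once if the bin strikes or presses the panel with more than 40 N (contact force between bin and panel above 40 N).
It fails at once if the bin presses on the stop with more than 15 N (contact force between bin and stop above 15 N).
It fails at once if the robot pushes the panel or the stop with more than 15 N (contact force between any of the arm, the fingers and panel above 15 N or contact force between any of the arm, the fingers and stop above 15 N).
It fails at once if a source leaves the bin ((not (x of orange_source in the frame of bin above -0.055 m) or not (x of orange_source in the frame of bin below 0.055 m) or not (y of orange_source in the frame of bin above -0.026 m) or not (y of orange_source in the frame of bin below 0.026 m) or not (z of orange_source in the frame of bin above -0.01 m) or not (z of orange_source in the frame of bin below 0.05 m)) or (not (x of blue_source in the frame of bin above -0.055 m) or not (x of blue_source in the frame of bin below 0.055 m) or not (y of blue_source in the frame of bin above -0.026 m) or not (y of blue_source in the frame of bin below 0.026 m) or not (z of blue_source in the frame of bin above -0.01 m) or not (z of blue_source in the frame of bin below 0.05 m))).
It fails at once if the tub or the cup is moved by more than 30 mm (distance of any of soil_tub, cup from where it was at the start of the episode above 0.03 m).
It also fails if it takes over 51 s, if anything falls off the work surface, if the arm or the gripper's body presses on something with over 40 N, if the wrist force passes 120 N, or if a joint passes its speed limit or range.

### The arm

A 6-joint arm with a two-finger parallel gripper is mounted at the origin on a cart in front of the work surface, level with it; the furniture and walls round the work are solid. World frame = base frame: x ahead of the robot, y to its left, z up, the work surface at z = 0. Lengths are in m, angles in rad, forces in N, time in s.
With the tool pointing down it reaches from about 0.325 to 0.775 m from the base axis. Payload 5.5 kg.
Tool frame: the origin (TCP) lies midway between the tips of the shut fingers; the grasp point (between the pads) lies 19 mm behind it (tcp_to_grasp is the distance from the TCP to the grasp point, in m); z points along the fingers, x is the direction in which the jaws open and shut, and the axes are right-handed (so a half turn about z gives the same grasp; the last joint's range is limited). The gripper opens to 85 mm and grips with 20 to 120 N. Pads are 22 mm wide; open, the fingers measure 114 mm over their backs; the gripper's body (76 mm by 85 mm) begins 54 mm behind the grasp point. The pads swing forward as they close: fully open they stand 13 mm farther back than shut.
Start: joints at [-1.328, 0.091, 1.231, -0, 1.82, -0.057], TCP at [0.177, -0.573, 0.231] pointing down, gripper open.
Joint ranges: [-2.87, 2.87], [-0.86, 2.18], [0.17, 2.46], [-1.51, 4.65], [0.06, 2.69], [-2.65, 2.65]. Speed limits (rad/s): [2.57, 2.57, 3.01, 3.14, 3.14, 3.14].

### API

Orientations are given as a 3x3 rotation matrix whose columns are the frame's x, y, z axes.
In Python, from workcell import reach, move_straight, move_joints, open_gripper, close, wait, solve_ik, observe, get_image, MotionError, hand_in, tcp_to_grasp gives the robot as it stands. Calls block until the motion is done:
- reach(position, orientation): joint-space move of the TCP to a pose.
- move_straight(position, rate=0.15, rot=None, threshold=None): straight line of the TCP; rot=None keeps the orientation; rate is the mean speed in m/s. With threshold (N) it stops when the force on the tool has changed by that much, and returns True; else False.
- move_joints(angles): joint-space move.
- open_gripper() and close(force=None): open the fingers fully, or close them until they stop; force is the grip in N (None keeps the last).
- wait(seconds).
- solve_ik(position, orientation): joint angles nearest the present ones, or None.
- observe(): the state.
- get_image(name): name is "side" or "top" or "wrist"; returns a dict with "pixels" (480x640x3 uint8, blue, green, red), "fovy" (degrees; the focal length in pixels is half the picture's height over the tangent of half this angle, whatever the lens; pixels are square), "cx", "cy" (the principal point, pixels), "rvec" (rotation vector, rad) and "tvec" (3), from world to camera coordinates, as OpenCV has them. Camera axes: x right, y down, z forward; pixel columns grow to the right and rows downward; lengths in m; the calibration is good to about 2 mm. A picture is of the moment at which its call begins. There is no depth.
A pose or a line that the arm cannot do raises MotionError and nothing moves.
- hand_in(): hands the job in, once; it reports no verdict.
The state is a dict: "t": time; "joint_pos": joint angles; "dq": joint speeds; "tau": joint torques, N m; "tcp_pos": TCP position; "eef_rot": TCP orientation; "ft_force": force on the tool from outside, world axes, zero at the start; "moment": the same for the moment, N m; "finger_gap": finger opening in m.
Only numpy, scipy, OpenCV 4.12 (cv2) and the standard library are available. Lean on these libraries where they do the work, as an engineer would, in place of code of your own. Each camera call takes 0.05 s, during which the arm holds its last target.

## Working session

There is one attempt and no reset: what is moved stays moved. The work goes in short steps, each a Python script; the robot and the scene stay as the last script left them, time stands still between calls to the robot, and variables do not carry over. Pictures are saved under pics/ and viewed, and the job is handed in when it is done.

```bash
mkdir -p pics; ls; python3 - <<'E'
from workcell import *
import cv2,numpy as np
for n in ("side","top","wrist"):
    d=get_image(n); cv2.imwrite(f"pics/{n}0.png",d["pixels"])
    R,_=cv2.Rodrigues(np.array(d["rvec"],float)); print(n,d["fovy"],d["cx"],d["cy"],d["rvec"],d["tvec"],"cam",-R.T@np.array(d["tvec"]).ravel())
print(observe(),tcp_to_grasp)
E
```

```text
pics
side 44.87348967819739 324.25516619293165 236.31344396097657 [ 0.60105035 -2.46263012  1.4643979 ] [0.46431959 0.21331426 1.22104519] cam [-9.76816115e-04  1.08050788e+00  7.64557912e-01]
top 53.37256342147802 319.1529179181434 239.07231341787553 [ 2.16091474 -2.17834411  0.11243597] [-0.0055319   0.54949859  1.17615663] cam [ 0.42667239 -0.00773669  1.22605649]
wrist 66.82190007503958 318.85964157580423 240.79346781056728 [-2.30444225  1.69915021  0.28592536] [-0.60018669 -0.04248506  0.38137379] cam [ 0.25729186 -0.54953761  0.37320816]
{'t': 0.15, 'joint_pos': array([-1.32766042e+00,  9.17349398e-02,  1.23163173e+00,  8.82686831e-06,
        1.81977363e+00, -5.66764371e-02]), 'dq': array([-2.02823882e-03, -3.93384091e-03, -2.89381196e-03,  6.07970444e-04,
       -1.87700135e-03,  7.18974955e-06]), 'tau': array([ 1.70317926e-03, -4.59371102e+01, -4.18526781e+01, -9.56243639e-05,
        9.53775016e-03, -7.25718472e-07]), 'tcp_pos': array([ 0.1771692 , -0.57302925,  0.23036856]), 'eef_rot': array([[ 2.95342715e-01, -9.55391306e-01, -3.64289265e-04],
       [-9.55390127e-01, -2.95342924e-01,  1.50418774e-03],
       [-1.54467815e-03, -9.62125254e-05, -9.99998802e-01]]), 'ft_force': array([0.39070048, 0.07300135, 0.40032943]), 'moment': array([ 0.03289004,  0.00603217, -0.00268159]), 'finger_gap': 0.08505928096776881} 0.0187
```

View pics/side0.png

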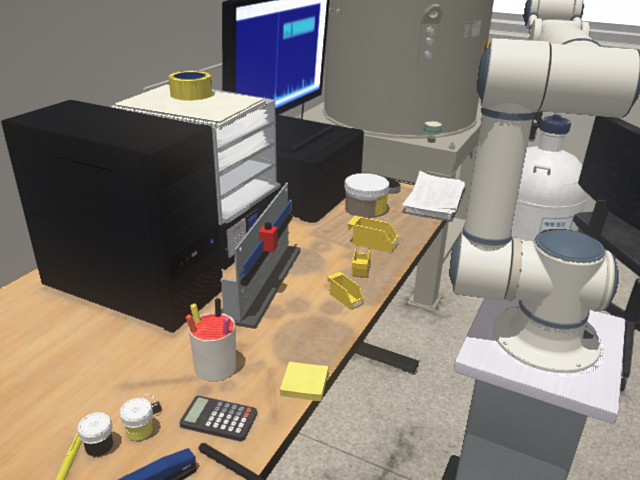

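View pics/top0.png

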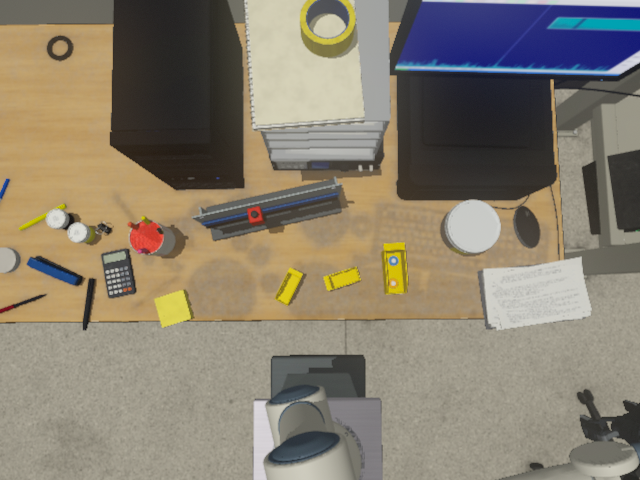

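View pics/wrist0.png

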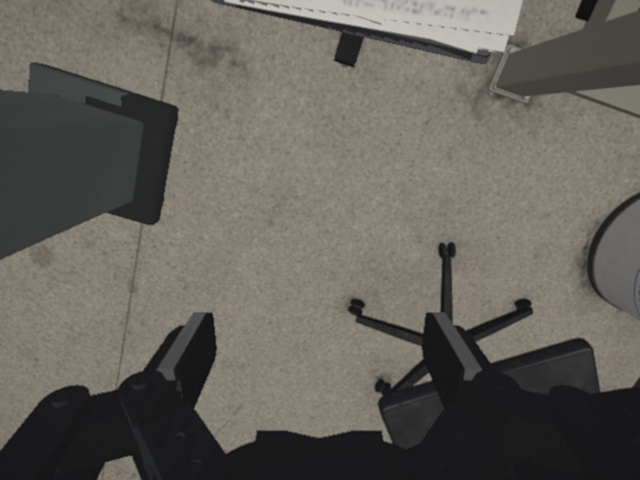

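```bash
cat > h.py <<'E'
import cv2,numpy as np
from workcell import *
def K(d):
    f=240/np.tan(np.radians(d["fovy"])/2); return f
def save(d,p): np.savez(p,**{k:np.array(v) for k,v in d.items()})
def load(p):
    z=np.load(p); return {k:(z[k] if z[k].ndim else float(z[k])) for k in z}
def cam(d):
    R,_=cv2.Rodrigues(np.array(d["rvec"],float)); t=np.array(d["tvec"],float).ravel(); return R,t
def ray(d,u,v):
    R,t=cam(d); f=K(d); r=R.T@np.array([(u-d["cx"])/f,(v-d["cy"])/f,1.]); return -R.T@t, r/np.linalg.norm(r)
def onz(d,u,v,z):
    o,r=ray(d,u,v); return o+r*(z-o[2])/r[2]
def proj(d,P):
    R,t=cam(d); p=R@np.array(P,float)+t; f=K(d); return np.array([f*p[0]/p[2]+d["cx"],f*p[1]/p[2]+d["cy"]])
def tri(obs):
    A=np.zeros((3,3));b=np.zeros(3);L=[]
    for d,u,v in obs:
        o,r=ray(d,u,v);M=np.eye(3)-np.outer(r,r);A+=M;b+=M@o;L.append((o,M))
    p=np.linalg.solve(A,b); return p,[float(np.linalg.norm(M@(p-o))) for o,M in L]
E
python3 - <<'E'
from h import *
for n in ("side","top"):
    d=get_image(n); save(d,f"pics/{n}0.npz")
    im=d["pixels"]
    if n=="top":
        cv2.imwrite("pics/topA.png",cv2.resize(im[160:320,190:450],None,fx=3,fy=3,interpolation=cv2.INTER_CUBIC))
        print(onz(d,396,268,0.03),onz(d,255,214,.17),onz(d,472,227,.09))
    else: cv2.imwrite("pics/sideA.png",cv2.resize(im[170:330,210:410],None,fx=3.75,fy=3.75,interpolation=cv2.INTER_CUBIC))
E
```

```text
[ 0.47492328 -0.201694    0.03      ] [0.59236833 0.13324251 0.17      ] [ 0.56927522 -0.37670244  0.09      ]
```

View pics/topA.png

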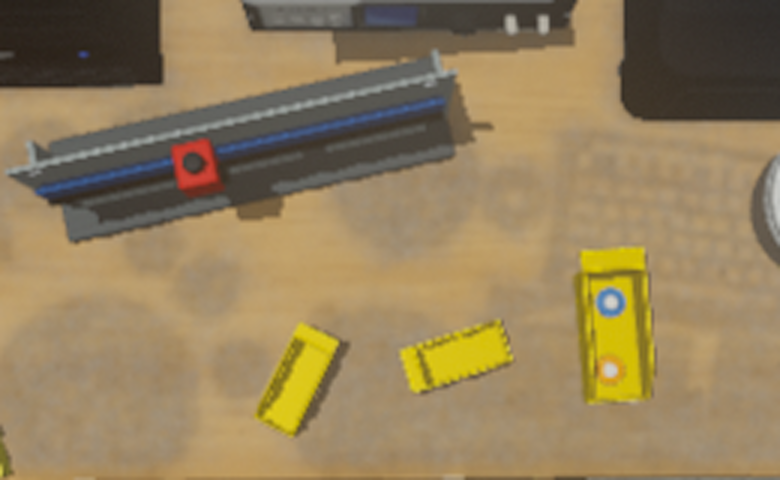

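View pics/sideA.png

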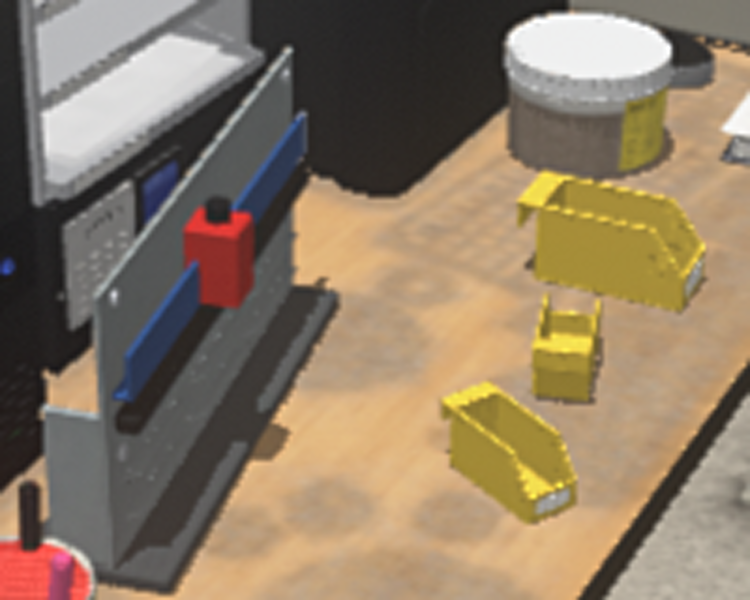

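```bash
python3 - <<'E'
from h import *
R0=np.array([[0,-1,0],[-1,0,0],[0,0,-1.]])
reach([0.42,-0.20,0.26],R0)
d=get_image("wrist"); save(d,"pics/w1.npz"); cv2.imwrite("pics/w1.png",d["pixels"])
R,t=cam(d); print(R.T[:,2],-R.T@t,observe()["t"],observe()["tcp_pos"])
reach([0.47,-0.20,0.26],R0)
d=get_image("wrist"); save(d,"pics/w2.npz"); cv2.imwrite("pics/w2.png",d["pixels"])
print(observe()["t"])
E
```

```text
[-3.24877318e-01  1.81919951e-04 -9.45756150e-01] [ 0.50370907 -0.20160522  0.4028199 ] 1.9333 [ 0.41980369 -0.20074651  0.25981   ]
2.3
```

View pics/w1.png

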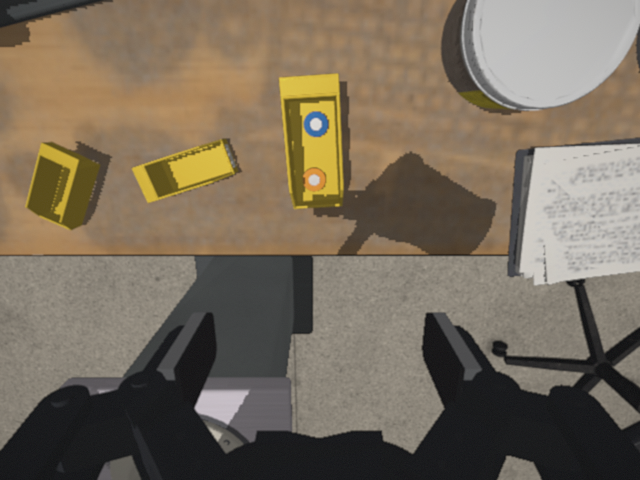

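View pics/w2.png

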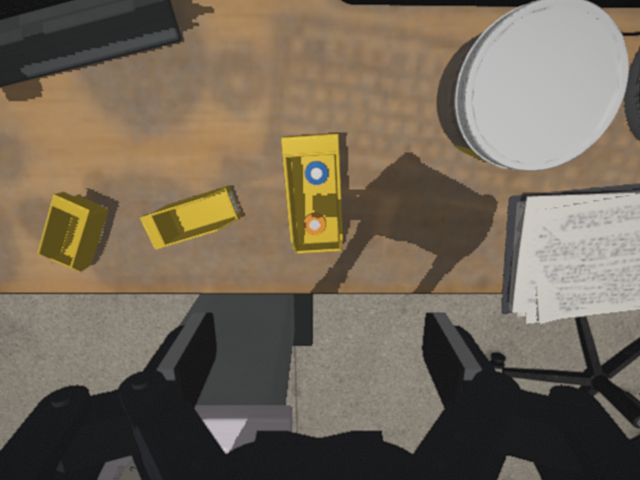

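```bash
python3 - <<'E'
from h import *
for n,(a,b,c,e) in {"w1":(60,220,260,370),"w2":(120,265,260,370)}.items():
    im=load(f"pics/{n}.npz")["pixels"].astype(np.uint8)[a:b,c:e]
    cv2.imwrite(f"pics/{n}z.png",cv2.resize(im,None,fx=4,fy=4,interpolation=cv2.INTER_NEAREST))
E
python3 -c "
import cv2,numpy as np
a=cv2.imread('pics/w1z.png');b=cv2.imread('pics/w2z.png')
h=max(a.shape[0],b.shape[0]);a,b=[cv2.copyMakeBorder(x,0,h-x.shape[0],0,0,0) for x in(a,b)]
im=cv2.resize(np.hstack([a,b]),None,fx=.85,fy=.85);print(im.shape);cv2.imwrite('pics/wz.png',im)"
```

```text
(544, 748, 3)
```

View pics/wz.png

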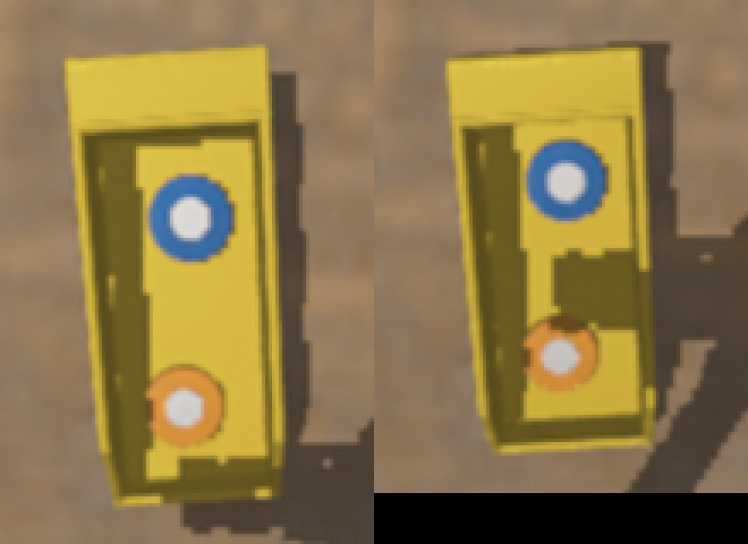

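```bash
python3 - <<'E'
from h import *
a=load("pics/w1.npz");b=load("pics/w2.npz");t=load("pics/top0.npz")
L=tri([(a,279.4,77.1),(b,281.5,136.8),(t,190+580/3,160+249/3)]);Rr=tri([(a,338.8,73.5),(b,338.2,133.8),(t,190+645/3,160+248/3)])
print(L,Rr)
for d,l,r in((a,(279.4,77.1),(338.8,73.5)),(b,(281.5,136.8),(338.2,133.8)),(t,(190+580/3,160+249/3),(190+645/3,160+248/3))):
    p=onz(d,*l,.06);q=onz(d,*r,.06); print(p,q,np.linalg.norm(p-q),np.degrees(np.arctan2(*( (p-q)[:2]*[-1,1]))), (p+q)/2)
# floor front corners in w1 at z~0.0/0.028
for d,l,r in((a,(260+115/3.4,60+505/3.4),(260+280/3.4,60+497/3.4)),(b,(260+(495-374)/3.4,120+453/3.4),(260+(652-374)/3.4,120+444/3.4))):
    p=onz(d,*l,.028);q=onz(d,*r,.028); print(p,q,np.linalg.norm(p-q))
E
```

```text
(array([ 0.53555306, -0.16742204,  0.05796492]), [3.813995330354003e-05, 0.00019537189291274703, 0.00017669067246344294]) (array([ 0.53737976, -0.21932201,  0.06016848]), [0.0008933734567967304, 0.0011928814186240805, 0.002078480253403301])
[ 0.53533163 -0.16760599  0.06      ] [ 0.53812841 -0.21881575  0.06      ] 0.051286076876750554 3.1260555273153496 [ 0.53673002 -0.19321087  0.06      ]
[ 0.53583737 -0.16753546  0.06      ] [ 0.53842631 -0.21876731  0.06      ] 0.05129721990504802 2.892906761379673 [ 0.53713184 -0.19315138  0.06      ]
[ 0.53522397 -0.16725192  0.06      ] [ 0.5356205  -0.22043459  0.06      ] 0.05318415003105161 0.42719579304132144 [ 0.53542224 -0.19384326  0.06      ]
[ 0.41103821 -0.17509601  0.028     ] [ 0.41354364 -0.22634492  0.028     ] 0.051310119795206485
[ 0.41078226 -0.17564883  0.028     ] [ 0.41389207 -0.22636759  0.028     ] 0.05081400646150989
```

```bash
python3 - <<'E'
from h import *
R0=np.array([[0,-1,0],[-1,0,0],[0,0,-1.]])
for i,p in enumerate([[0.52,0.0,0.33],[0.52,0.13,0.33]]):
    reach(p,R0)
    d=get_image("wrist"); save(d,f"pics/p{i}.npz"); cv2.imwrite(f"pics/p{i}.png",d["pixels"]); print(observe()["t"])
E
```

```text
3.225
3.8583
```

View pics/p0.png

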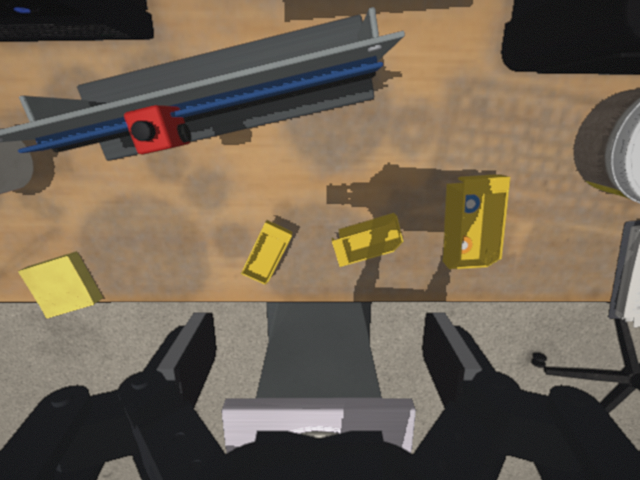

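View pics/p1.png

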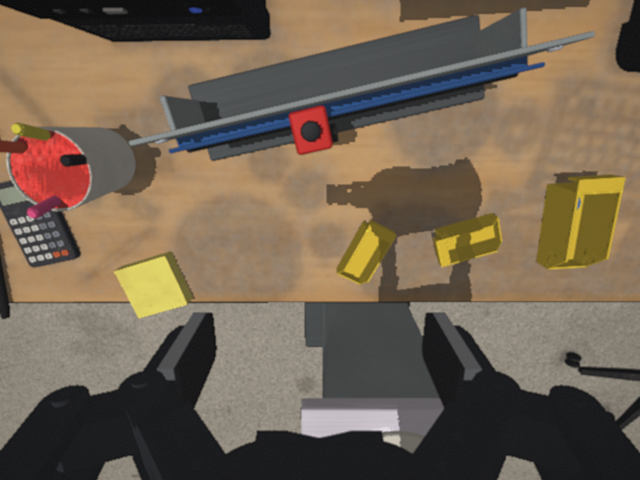

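```bash
python3 - <<'E'
from h import *
a=load("pics/p0.npz")["pixels"].astype(np.uint8);b=load("pics/p1.npz")["pixels"].astype(np.uint8)
def crop(im,x,y,w,h,f,n): cv2.imwrite(n,cv2.resize(im[y:y+h,x:x+w],None,fx=f,fy=f,interpolation=cv2.INTER_NEAREST))
crop(a,10,95,190,65,4,"pics/p0l.png"); crop(a,300,30,120,80,6,"pics/p0r.png")
crop(b,130,90,220,80,3.5,"pics/p1l.png"); crop(b,460,20,140,80,5,"pics/p1r.png")
E
cd pics; python3 - <<'E'
import cv2,numpy as np
for o,x,y in(("m0","p0l","p0r"),("m1","p1l","p1r")):
    a=cv2.imread(x+".png");b=cv2.imread(y+".png");w=max(a.shape[1],b.shape[1])
    a,b=[cv2.copyMakeBorder(i,0,0,0,w-i.shape[1],0) for i in(a,b)]
    im=np.vstack([a,b]);print(a.shape,b.shape,im.shape);cv2.imwrite(o+".png",im[:800])
E
```

```text
(260, 760, 3) (480, 760, 3) (740, 760, 3)
(280, 770, 3) (400, 770, 3) (680, 770, 3)
```

View pics/p0l.png

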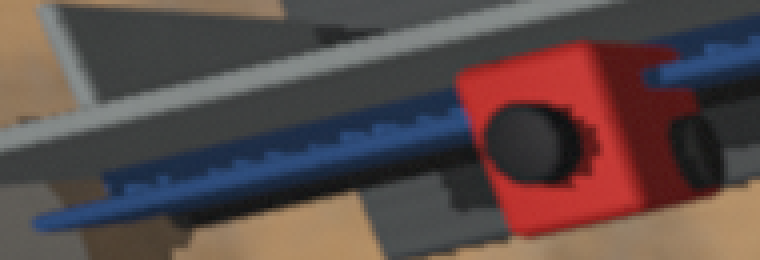

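View pics/p0r.png

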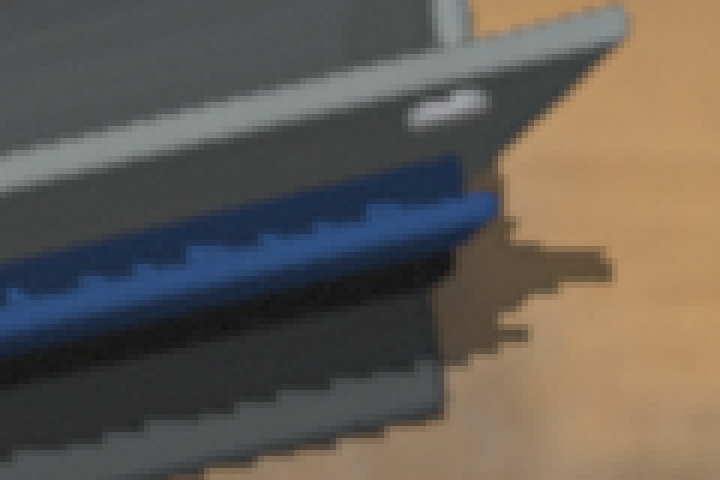

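View pics/p1l.png

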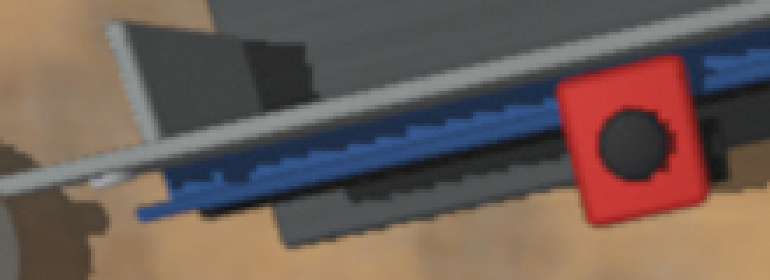

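View pics/p1r.png

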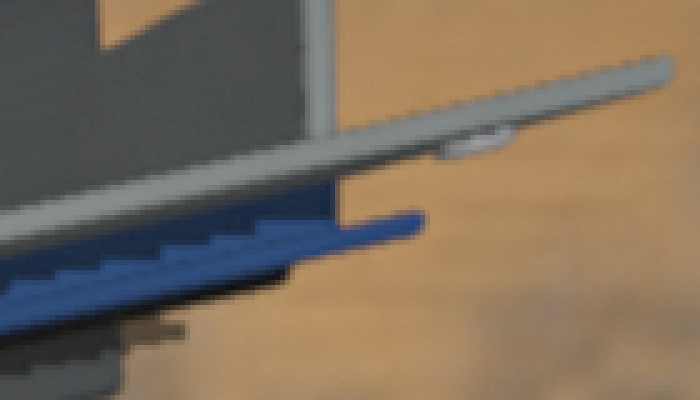

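```bash
python3 - <<'E'
from h import *
a=load("pics/p0.npz");b=load("pics/p1.npz");t=load("pics/top0.npz")
A=lambda x,y,f,ox,oy:((x+.5)/f-.5+ox,(y+.5)/f-.5+oy)
l=[(a,*A(37,222,4,10,95)),(b,*A(140,213,3.5,130,90))]
r=[(a,*A(496,203,6,300,30)),(b,*A(422,222,5,460,20))]
for z,o in((.15,l),(.15,r)):
    print(tri(o),[onz(*q,z) for q in o])
pl=np.mean([onz(*q,.15) for q in l],0);pr=np.mean([onz(*q,.15) for q in r],0)
print(np.linalg.norm(pl-pr),np.degrees(np.arctan2(-(pl-pr)[0],(pl-pr)[1])),(pl+pr)/2)
print("sheet",tri([(a,*A(625,28,6,300,30)),(b,*A(670,68,5,460,20))]))
u=(pl-pr)/np.linalg.norm(pl-pr);xv=np.array([u[1],-u[0],0]);m=(pl+pr)/2
P0=m+0.010*xv;P0[2]=0
for q in((558,87),(683,57),(706,203),(595,225)):
    p=onz(b,*A(*q,3.5,130,90),.17)-P0;print("stop p1",p@xv,p@u)
for q in((460,75),(587,42),(643,210),(523,236)):
    p=onz(a,*A(*q,4,10,95),.17)-P0;print("stop p0",p@xv,p@u)
print("P0",P0)
# top view check
for y in(-.16,.16):
    w=m+u*y*1; w[2]=.15; print(proj(t,w)*1, (proj(t,w)-[190,160])*3)
E
```

```text
(array([0.57561104, 0.25711129, 0.1497497 ]), [8.355271554812823e-05, 8.35527155479671e-05]) [array([0.57571648, 0.25690403, 0.15      ]), array([0.57554927, 0.25701488, 0.15      ])]
(array([ 0.6432968 , -0.05324463,  0.14871598]), [0.00011540044335975132, 0.00011540044335960048]) [array([ 0.64325496, -0.05304395,  0.15      ]), array([ 0.64302512, -0.052515  ,  0.15      ])]
0.31701013003705486 12.29525974607831 [0.60938646 0.10208999 0.15      ]
sheet (array([ 0.65701337, -0.06061701,  0.18937169]), [0.00041224480970223785, 0.0004122448097022207])
stop p1 -0.003943130569174817 0.04939527407759187
stop p1 -0.003755518660269929 0.02069788491662867
stop p1 -0.035788111937476344 0.02209455951101363
stop p1 -0.03514740604602569 0.04825423009173494
stop p0 -0.0035710628583007675 0.04799751480571625
stop p0 -0.0031573073603244485 0.021503749912879
stop p0 -0.035655090191417 0.02176560508445422
stop p0 -0.0353096345611728 0.04732946752573218
P0 [0.61915709 0.10421948 0.        ]
[338.23036058 192.61567179] [444.69108175  97.84701537]
[201.03280959 223.21345278] [ 33.09842877 189.64035835]
```

```bash
cat >> h.py <<'E'
YB=np.radians(3.2); BO=np.array([0.467,-0.1971,0])
YP=np.radians(12.3); P0=np.array([0.6192,0.1042,0])
def Rt(yaw):
    c,s=np.cos(yaw),np.sin(yaw); x=np.array([c,s,0]);y=np.array([-s,c,0])
    return np.column_stack([-y,-x,[0,0,-1.]])
def pw(x,y,z):
    c,s=np.cos(YP),np.sin(YP); return P0+np.array([c*x-s*y,s*x+c*y,z])
def inp(p):
    c,s=np.cos(YP),np.sin(YP); d=np.array(p)-P0; return np.array([c*d[0]+s*d[1],-s*d[0]+c*d[1],d[2]])
E
python3 - <<'E'
from h import *
t=load("pics/top0.npz");w=load("pics/w1.npz"); print(onz(t,361,278.3,.03),onz(w,240,165,.03))
g=BO+np.array([-.005*np.cos(YB),-.005*np.sin(YB),0])
reach(g+[0,0,.12],Rt(YB))
move_straight(g+[0,0,.024],rate=.12)
f0=observe()["ft_force"]
close(80)
o=observe(); print(o["t"],o["finger_gap"],f0,o["ft_force"],o["tcp_pos"],g)
d=get_image("wrist"); cv2.imwrite("pics/g1.png",d["pixels"])
E
```

```text
[ 0.44993326 -0.11364759  0.03      ] [ 0.45673754 -0.12186122  0.03      ]
6.675 0.051450435282941104 [-0.63861633 -0.24464893  0.34019323] [-0.14228812  0.49615728  4.93932223] [ 0.46268841 -0.19762624  0.02518623] [ 0.4620078  -0.19737911  0.        ]
```

View pics/g1.png

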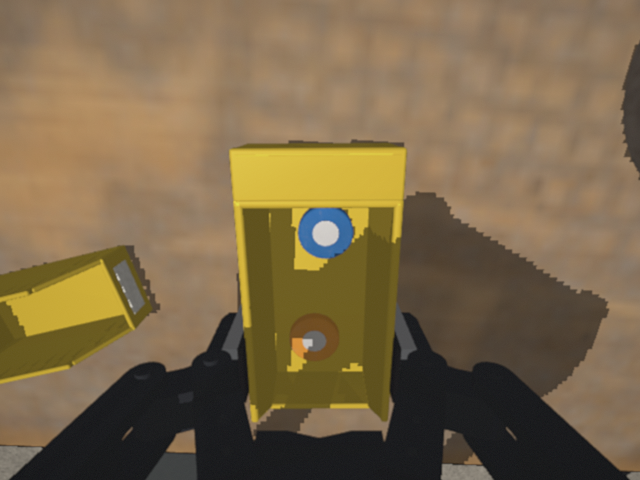

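```bash
python3 - <<'E'
from h import *
p=observe()["tcp_pos"]
move_straight([p[0],p[1],.170],rate=.12)
o=observe(); print(o["t"],o["ft_force"],o["moment"],o["finger_gap"])
move_straight(pw(-.125,-.065,.170),rate=.13,rot=Rt(YP))
o=observe(); print(o["t"],o["ft_force"],inp(o["tcp_pos"]))
for n in("side","wrist"):
    d=get_image(n); save(d,f"pics/{n}2.npz"); cv2.imwrite(f"pics/{n}2.png",d["pixels"] if n=="wrist" else cv2.resize(d["pixels"][150:330,210:450],None,fx=3.2,fy=3.2))
E
```

```text
8.0917 [ 0.07662532  0.38919235 -3.84813247] [0.01152239 0.1115529  0.01679587] 0.05080247610354927
9.9083 [ 1.11216152  0.33021239 -2.99890956] [-0.12516518 -0.06555885  0.16999846]
```

View pics/side2.png

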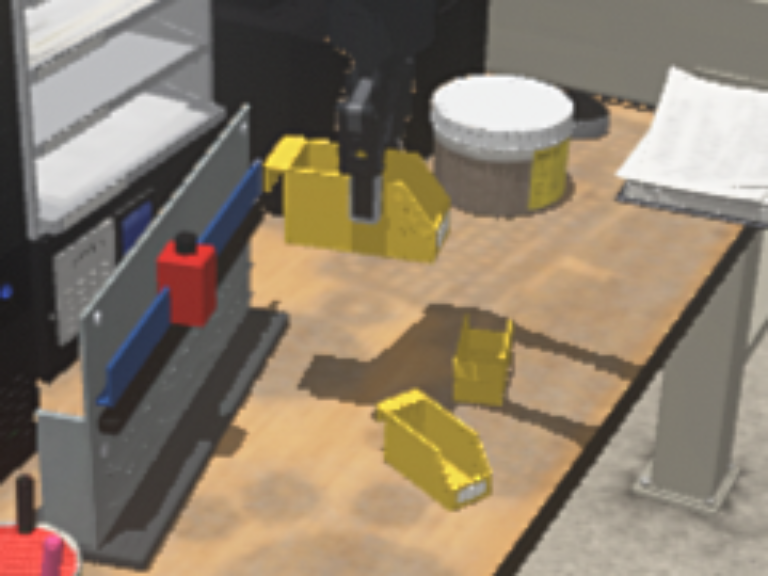

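View pics/wrist2.png

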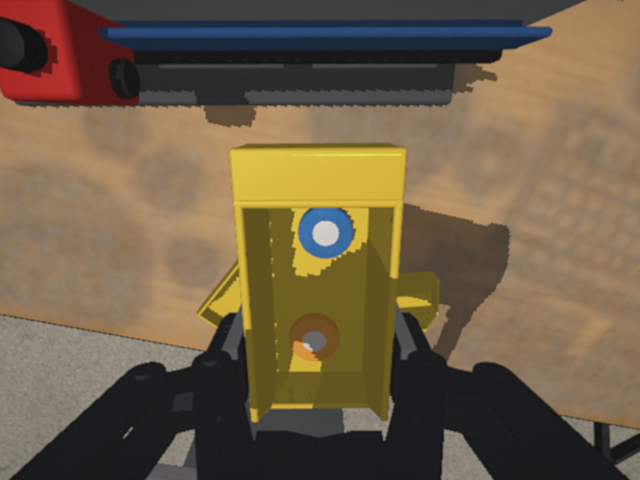

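```bash
python3 - <<'E'
from h import *
y=-.065
move_straight(pw(-.125,y,.146),rate=.08)
move_straight(pw(-.090,y,.146),rate=.06)
wait(.2); f0=observe()["ft_force"]
h=move_straight(pw(-.066,y,.146),rate=.012,threshold=2.5)
o=observe(); print(h,o["t"],o["ft_force"]-f0,o["moment"],inp(o["tcp_pos"]))
E
```

```text
True 12.6333 [-0.02643185  0.24282454 -0.7254396 ] [-0.03050562  0.04225428 -0.01809544] [-0.07554848 -0.06483767  0.14462381]
```

```bash
python3 - <<'E'
from h import *
y=-.065
f0=observe()["ft_force"]
for x in(-.0755,-.0745,-.0735):
    h=move_straight(pw(x,y,.146),rate=.01,threshold=5)
    o=observe(); print(h,o["t"],o["ft_force"]-f0,inp(o["tcp_pos"]))
    if h or np.linalg.norm((o["ft_force"]-f0)[:2])>3: break
for n in("side","wrist"):
    d=get_image(n); save(d,f"pics/{n}3.npz"); cv2.imwrite(f"pics/{n}3.png",d["pixels"] if n=="wrist" else cv2.resize(d["pixels"][150:330,210:450],None,fx=3.2,fy=3.2))
E
```

```text
False 12.9917 [-0.650014    0.67591935 -0.75564085] [-0.07555409 -0.06499992  0.14581515]
False 13.2417 [-5.43988906 -0.15317513  2.07747534] [-0.07513158 -0.06496364  0.14576922]
```

View pics/wrist3.png

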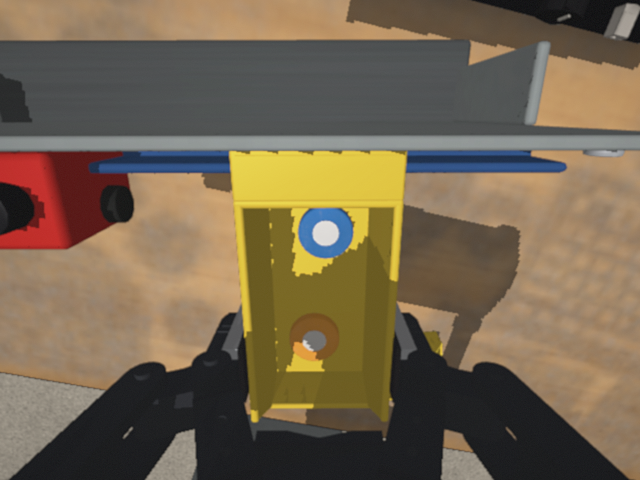

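```bash
python3 - <<'E'
from h import *
y=-.065
move_straight(pw(-.0773,y,.146),rate=.02); wait(.2)
f0=observe()["ft_force"]; print("free",f0,inp(observe()["tcp_pos"]))
h=move_straight(pw(-.0773,y,.124),rate=.03,threshold=5); o=observe(); print(h,o["t"],o["ft_force"]-f0,inp(o["tcp_pos"]))
if not h:
    wait(.15); print(observe()["ft_force"]-f0)
    h=move_straight(pw(-.0773,y,.112),rate=.01,threshold=3); o=observe(); print(h,o["t"],o["ft_force"]-f0,inp(o["tcp_pos"]))
for n in("side","wrist"):
    d=get_image(n); save(d,f"pics/{n}4.npz"); cv2.imwrite(f"pics/{n}4.png",d["pixels"] if n=="wrist" else cv2.resize(d["pixels"][150:330,210:450],None,fx=3.2,fy=3.2))
E
```

```text
free [ 0.09663314 -0.16411283 -2.04367941] [-0.07712491 -0.06501606  0.14609619]
False 14.7167 [ 0.18219748  0.17750162 -0.02293274] [-0.07718003 -0.0649981   0.12423962]
[-0.08001789 -0.85836894 -0.77489266]
True 15.5083 [-0.93756881 -0.21202463  5.57849392] [-0.07722929 -0.06501869  0.11918972]
```

View pics/wrist4.png

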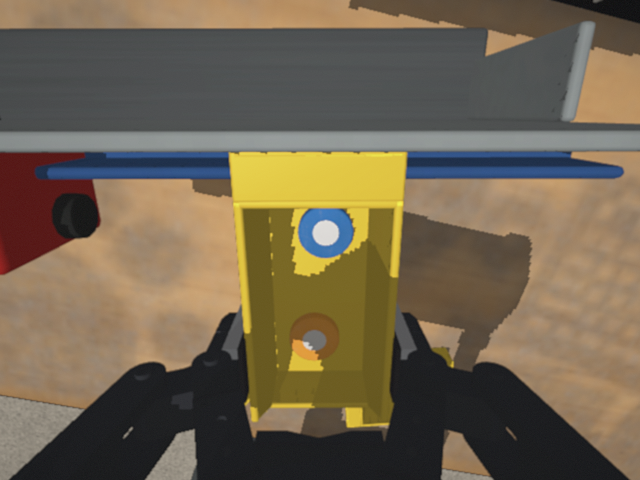

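View pics/side4.png

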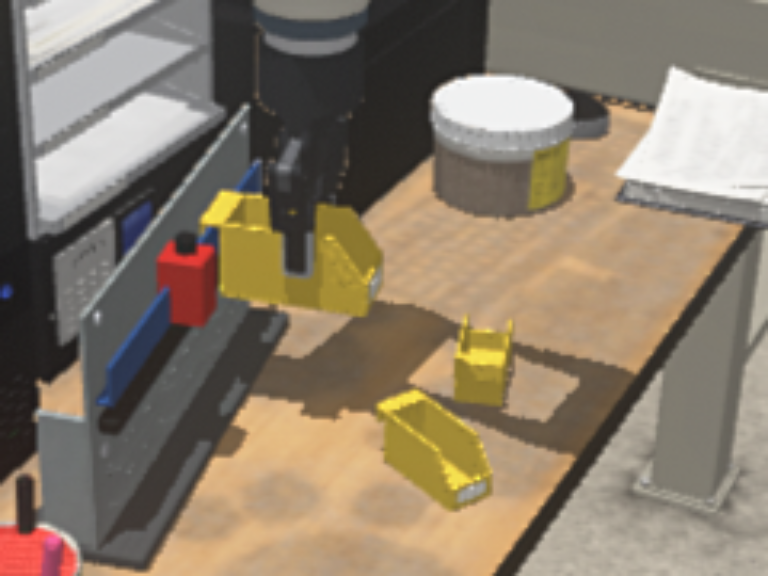

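```bash
python3 - <<'E'
from h import *
wait(.3)
def F():
    fs=[]
    for _ in range(4): fs.append(observe()["ft_force"]); wait(.02)
    c,s=np.cos(YP),np.sin(YP); f=np.mean(fs,0); return np.round([c*f[0]+s*f[1],-s*f[0]+c*f[1],f[2]],2)
print("static",F(),inp(observe()["tcp_pos"]))
h=move_straight(pw(-.0773,-.055,.1191),rate=.03,threshold=6); wait(.1); print(h,F(),inp(observe()["tcp_pos"]))
if not h:
    h=move_straight(pw(-.0773,-.034,.1191),rate=.03,threshold=6); wait(.1); print(h,F(),inp(observe()["tcp_pos"]),observe()["t"])
E
```

```text
static [-1.17  0.51  5.46] [-0.0772206  -0.06501572  0.1190801 ]
False [ 0.7  -0.92  4.97] [-0.07706608 -0.05473077  0.11937833]
False [-0.3  -3.84  5.33] [-0.07720352 -0.03415074  0.11935425] 17.6417
```

```bash
python3 - <<'E'
from h import *
def F():
    fs=[]
    for _ in range(4): fs.append(observe()["ft_force"]); wait(.02)
    c,s=np.cos(YP),np.sin(YP); f=np.mean(fs,0); return np.round([c*f[0]+s*f[1],-s*f[0]+c*f[1],f[2]],2)
Z=.1196
move_straight(pw(-.0773,-.034,Z),rate=.01); wait(.1); print("rel",F(),inp(observe()["tcp_pos"]))
h=move_straight(pw(-.0773,-.031,Z),rate=.01,threshold=5); wait(.1);print(h,F(),inp(observe()["tcp_pos"]))
if not h:
    h=move_straight(pw(-.0773,-.002,Z),rate=.008,threshold=3.5); print(h,F(),inp(observe()["tcp_pos"]),observe()["t"])
E
```

```text
rel [ 0.67 -2.96  3.51] [-0.07731716 -0.0339674   0.11945984]
False [-0.43 -2.83  3.21] [-0.07744649 -0.03079378  0.11949595]
True [-0.88  0.92  2.92] [-0.07732509 -0.01087685  0.11947906] 21.075
```

```bash
python3 - <<'E'
from h import *
def F():
    fs=[]
    for _ in range(4): fs.append(observe()["ft_force"]); wait(.02)
    c,s=np.cos(YP),np.sin(YP); f=np.mean(fs,0); return np.round([c*f[0]+s*f[1],-s*f[0]+c*f[1],f[2]],2)
Z=.1196
y=-.0109
for i in range(8):
    h=move_straight(pw(-.0773,y,Z),rate=.01,threshold=9); f=F(); print(h,round(y,5),f,inp(observe()["tcp_pos"]),observe()["t"])
    if h or f[1]<-6: break
    y+=.0003
d=get_image("wrist"); save(d,"pics/w5.npz"); cv2.imwrite("pics/w5.png",d["pixels"])
E
```

```text
False -0.0109 [-0.4  -0.66  2.14] [-0.07735108 -0.01085745  0.1195589 ] 21.3917
False -0.0106 [-0.69 -2.21  1.89] [-0.07734518 -0.01077657  0.11960063] 21.7083
False -0.0103 [-1.4  -4.89  2.17] [-0.07736871 -0.01076048  0.11957421] 22.025
False -0.01 [-1.31 -5.61  2.31] [-0.07736695 -0.01073057  0.11963752] 22.3417
False -0.0097 [-1.8  -6.36  2.34] [-0.07742035 -0.01066893  0.11963269] 22.6583
```

View pics/w5.png

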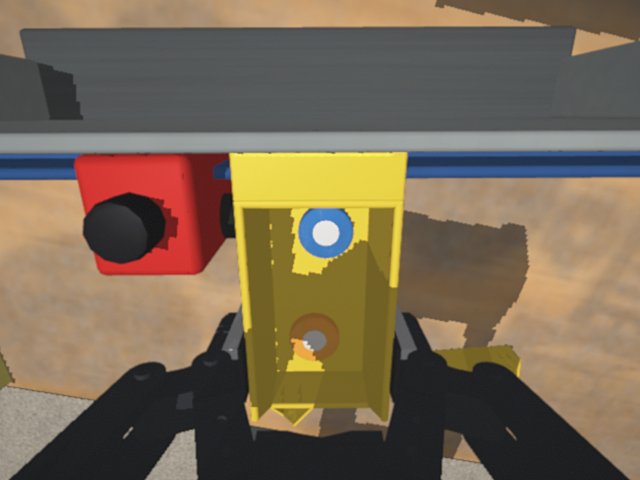

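```bash
python3 - <<'E'
from h import *
def F():
    fs=[]
    for _ in range(4): fs.append(observe()["ft_force"]); wait(.02)
    c,s=np.cos(YP),np.sin(YP); f=np.mean(fs,0); return np.round([c*f[0]+s*f[1],-s*f[0]+c*f[1],f[2]],2)
Z=.1196
y=-.0097
for i in range(8):
    f=F(); print(round(y,5),f,inp(observe()["tcp_pos"]),observe()["t"])
    if f[1]<-9.3 : break
    y+=.0003
    if move_straight(pw(-.0773,y,Z),rate=.01,threshold=5): print("stop")
for _ in range(4): wait(.1); print(F())
print(observe()["t"])
E
```

```text
-0.0097 [-1.29 -6.84  2.28] [-0.07740027 -0.0106867   0.11963768] 22.775
-0.0094 [-1.39 -7.73  2.53] [-0.07745484 -0.0106575   0.1196419 ] 23.0917
-0.0091 [-1.01 -8.78  2.04] [-0.07744989 -0.01062689  0.11963488] 23.4083
-0.0088 [-1.75 -9.5   2.7 ] [-0.07746333 -0.0105852   0.11967608] 23.725
[-1.83 -9.45  2.53]
[-1.45 -9.27  2.16]
[-1.42 -9.16  2.51]
[-1.83 -9.31  2.35]
24.3917
```

```bash
python3 - <<'E'
from h import *
move_straight(pw(-.0773,-.0107,.1194),rate=.01); wait(.2)
o=observe();print(o["ft_force"],inp(o["tcp_pos"]))
open_gripper(); wait(.2)
o=observe();print(o["ft_force"],inp(o["tcp_pos"]),o["finger_gap"],o["t"])
for n in("side","wrist"):
    d=get_image(n); save(d,f"pics/{n}6.npz"); cv2.imwrite(f"pics/{n}6.png",d["pixels"] if n=="wrist" else cv2.resize(d["pixels"][150:330,210:450],None,fx=3.2,fy=3.2))
E
```

```text
[-1.51929403 -5.34074549  3.25312356] [-0.07735909 -0.010806    0.11945648]
[ 0.61139513 -0.05583488 -0.12420184] [-0.07730581 -0.01059898  0.11934282] 0.0853654105838628 25.575
```

View pics/wrist6.png

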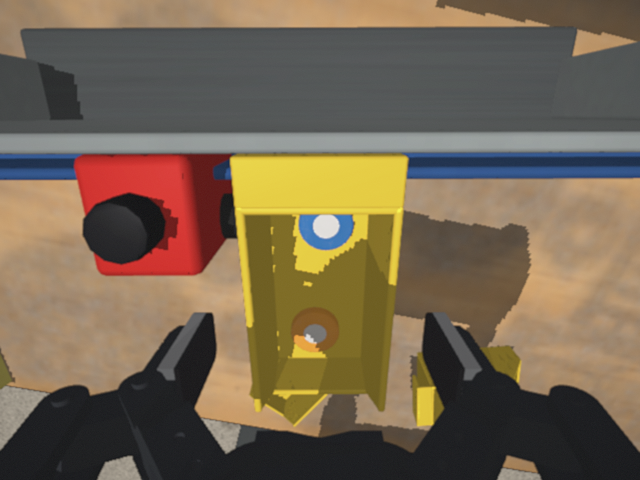

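View pics/side6.png

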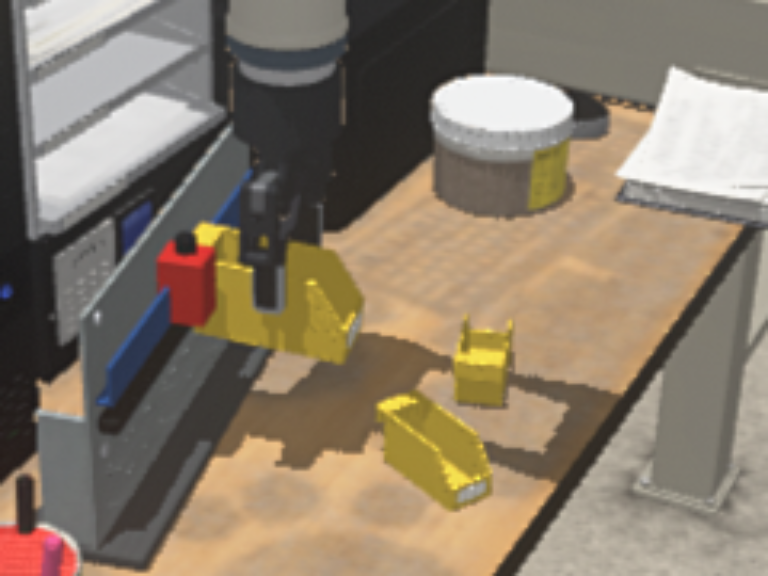

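```bash
python3 - <<'E'
from h import *
move_straight(pw(-.0773,-.0107,.20),rate=.06)
move_straight(pw(-.16,-.0107,.30),rate=.15); wait(.5)
o=observe();print(o["ft_force"],inp(o["tcp_pos"]),o["t"])
d=get_image("wrist"); save(d,"pics/w7.npz"); cv2.imwrite("pics/w7.png",d["pixels"])
d=get_image("side"); cv2.imwrite("pics/side7.png",cv2.resize(d["pixels"][150:330,210:450],None,fx=3.2,fy=3.2))
E
```

```text
[ 0.51213728  0.66593679 -0.31883085] [-0.15995113 -0.01068145  0.29988536] 28.6833
```

View pics/w7.png

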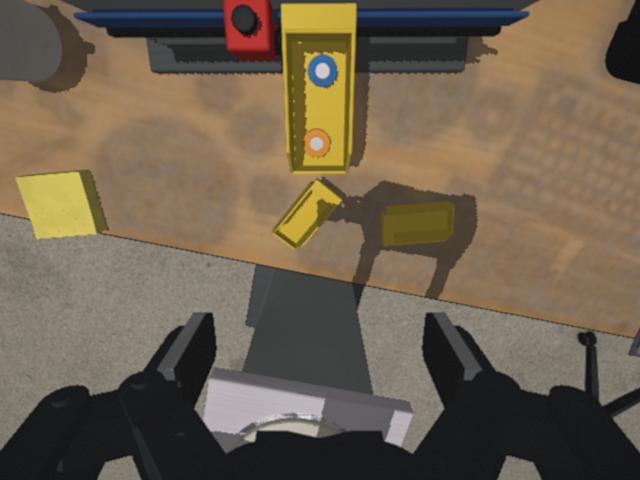

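View pics/side7.png

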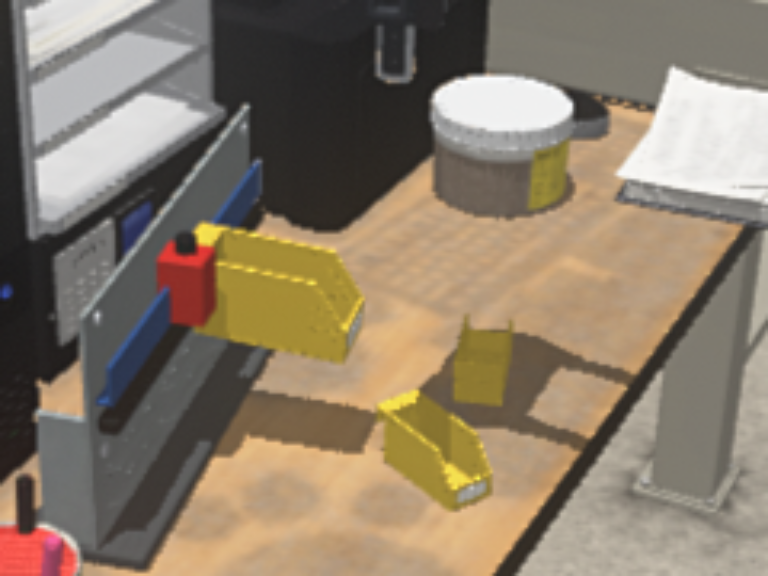

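```bash
python3 - <<'E'
from h import *
d=load("pics/w7.npz")
print(inp(onz(d,281.5,4,.153)),inp(onz(d,355.5,3.5,.153)))
hand_in()
E
```

```text
[-0.00483578  0.01363303  0.153     ] [-0.00461475 -0.03709518  0.153     ]
the job is handed in; nothing more can be done
```

The bin is hung on the rail, slid up to the stop and let go, and the job is handed in. No verdict came back, so the results below are my own checks.

- **Hooking:** I felt for the sheet with the lip, within about 0.5 mm of where the cameras put it. I then backed off 2 mm and lowered until the flange rested on the blade, with the bin's origin at z of about 94 mm. That was about 47 mm from where the buffer was later felt.
- **Pressing:** The buffer met the bin at panel y of about -11 mm, some 7 mm farther in than its nominal face. I pressed for over half a second with about 9.3 N measured along the rail. That reading includes an estimated 1–2 N of rail friction, so the buffer itself saw roughly 7–9 N; I could not measure it separately.
- **Release:** I eased the push, but the wrist still read about 5 N, mostly sideways, just before I opened the gripper. The bin stayed in place.

**Last checks (final pictures, about 29 s on the clock):**
- The bin hangs hooked and square to the panel, leaning only slightly. Its middle is at panel y of about -12 mm, roughly 20 mm from the nominal buffer face and inside the allowed 14–37 mm.
- Both sources are inside the bin.
- The arm is clear of everything, and nothing came near the tub or the cup.

**Disagreements:** The first sheet touch and the first buffer touch both stopped the arm, but the force had gone by the time I read it. I repeated each touch in small steps, and the contacts came at the same places. The overhead camera's estimate of the bin's angle differed from the wrist camera's by about 2.7°; I used the wrist value.

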